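Wedge the dock's catch open and move the old battery pack to the sloping rack

ROBOT

A 6-joint arm with a two-finger parallel gripper is mounted at the origin on the work surface. World frame = base frame: x ahead of the robot, y to its left, z up, the work surface at z = 0. Lengths are in mm, angles in rad, forces in N, time in s.
With the tool pointing down it reaches from about 350 to 875 mm from the base axis. Payload 4.2 kg.
Tool frame: the origin (TCP) lies at the very end of the fingers, on their centre line; the grasp point (between the pads) lies 19 mm behind it; z points along the fingers, y is the line along which they close (so a half turn about z gives the same grasp; the last joint's range is limited). The gripper opens to 85 mm and grips with 20 to 120 N. Pads are 22 mm wide; open, the fingers measure 114 mm over their backs; the gripper's body (76 mm by 85 mm) begins 54 mm behind the grasp point. The pads swing forward as they close: fully open they stand 13 mm farther back than shut.
Start: joints at [1.558, 0.385, 0.008, 0, -1.194, -0.259], TCP at [167.759, 602.043, 231.312] pointing down, gripper open.
Joint ranges: [-3.14, 3.14], [-1.21, 2.06], [-1.07, 1.41], [-3.16, 2.05], [-2.99, -0.16], [-3.1, 3.1]. Speed limits (rad/s): [2.79, 2.79, 3.14, 3.14, 3.14, 3.14].

INTERFACE

Orientations are given as a unit quaternion [x, y, z, w].
In Python, from bench import arm, optics gives the robot as it stands. The module is installed in compiled form; this text tells all that it offers.
- The arm moves only by the tool step_arm, never from a script. Its argument "motion" is a list of rows, each an object with "dr": the turn, a rotation vector about the tool's x, y, z in units of 8 degrees (1.0 is 8 degrees), a list of three; "slide": the shift along the tool's x, y, z in mm, a list of three; "jaw": the finger opening in mm, from 0 to 85.4. A call has exactly 8 rows; each row is the pose to reach, as a shift and turn from the pose commanded when the call began, along the tool's axes at that moment; what a row does not reach only later rows make up. A row lasts 1/8 s, in which the tool goes at most 62.5 mm and 10.7 degrees, less where a joint would pass 70% of its speed; a pose out of reach is approached as far as the arm can. A call with a gripper value outside its range is refused whole. The fingers move at their own pace and stop on an object; the grip force is fixed at half the most. Time passes only in rows, so rows that repeat a pose let the fingers close, or fill a call up. It gives the time, the measured TCP pose, the force, the opening and the grip force at its end, in the units of the state.
- arm.read_state(): the state, without advancing time (a new reading comes with each control period).
- optics.get_image(name): name is "scene" or "top"; returns the picture (480x640x3 uint8, blue, green, red); there is no depth.
- optics.camera_info(name): a dict with "camera_matrix" (3x3 intrinsics, pixels), "k1" (the pictures are not rectified: a ray, as slopes to the right and down, at radius r is drawn at 1 + k1 r^2 times it, then the intrinsics apply), "view" (4x4, takes a point from world to camera coordinates). Camera axes: x right, y up, looking along -z (the intrinsics and any distortion apply to the point x, -y, -z); pixel columns grow to the right and rows downward; lengths in mm; the calibration is good to about 2 mm. A picture is of the moment at which its call begins. camera_info takes no time and is no camera call.
- arm.job_done(): hands the job in; it is judged then, once.
The state is a dict: "clock": time; "joints": joint angles; "joint_vel": joint speeds; "joint_efforts": joint torques, N m; "position": TCP position; "ee_rot": TCP orientation; "contact_force": force on the tool from outside, world axes, zero at the start; "wrist_torque": the same for the moment, N m; "gripper_width": finger opening in mm; "grasp_force": force on a finger pad.
Only numpy, scipy, OpenCV 4.12 (cv2) and the standard library are available. Lean on these libraries where they do the work, as an engineer would, in place of code of your own. Each camera call takes 0.05 s, during which the arm holds its last target. There are 200 camera calls.

TASK

Push the yellow wedge into the slot behind the old battery pack so that it holds the red sprung catch open by itself, then lift the old pack out of the dock and lay it squarely on top of the pack already on the sloping rack, its end leaning back against the backstop like the one below. Leave the wedge in place holding the catch open, set the pack down without dropping or banging it, and do not disturb the tape roll, the phone or the screwdriver.

Things in the scene. Friction and masses are not known exactly. Their poses are not given: they have to be found in the camera images.
- cradle: Aluminium dock, fixed; base plate 200 x 90 x 8 mm. Origin: underside of the plate, below the middle of the pack's bay; x along the pack towards the red catch, z up. The pack lies on the plate (z 8). Corner guides to z 24 leave the middle of its long sides (|x| under 37) open. Black end stop at x -67 to -57, steel wall at x 57 to 65 (top z 36). Black spring housing x 102 to 122, top z 38.
- catch (a joint): Travel of the red sprung catch in m: 0 shut, positive as it slides away from the pack along the dock's +x, at most 0.016. Its spring shuts it with 2 N at 0, 5 N at 0.011. Shut, its nose hangs 5 to 9 mm over the pack's end, 4 mm above it; from 0.009 on it is clear of the pack. Slides only.
- catch_nose (a point): Edge of the catch's nose on the pack's side, in the middle of its thickness, 46 mm above the bench; when shut at x 48, y 0 in the dock's frame. The catch's highest edge is 54 mm above the bench.
- wedge: Yellow wedge lying on the bench, 140 mm long, about 0.12 kg. Origin: underside of its head's centre; x to the thin tip, z up. Striped head: x -25 to 25, y -15 to 15, 40 high. Blade 22 high from the same underside, flat face at y -10 all along; 20 thick from x 25 to 55, then the +y face tapers to leave 4 (y -10 to -6) at the tip, x 115.
- wedge_tip (a point): Middle of the wedge's tip (wedge x 115, y -8, z 11). In the slot the wedge's x points along the dock's -y, flat face by the steel wall, taper on the catch, underside 8 to 14 mm above the bench. Pushed in (5 to 18 N) until the head's centre is at dock y 65 to 75 it opens the catch by 11 mm or a little more and stays by friction.
- old_pack: Blue battery pack 110 (x) x 56 (y) x 30 mm (z) with a black band, about 0.28 kg, lying in the dock with about 1.5 mm play at each end. Origin: centre of its underside; its x is along its length, z up. It may end either way round.
- stacked_pack: A like pack already lying on the sloping rack, its +x end against the backstop. Loose. Origin: centre of its underside; x along its length downhill, z square to the slope.
- deck: Rack's sloping aluminium deck, fixed, 150 long, 70 wide, tilted 0.25 rad, no sides. Origin: on its surface at the foot of the backstop, midway across, 26 mm above the bench; x downhill to the backstop (face x 0, 70 high, square to the deck), y across, z square to the deck. A pack leaning on the backstop has its centre at x -55; on top of the other pack its underside is at z 30.
- tape_roll: Bystander: blue ring of tape, 90 mm across, 25 mm high. Leave alone.
- phone: Bystander: black phone lying flat, 72 x 148 x 9 mm. Leave alone.
- screwdriver: Bystander: red screwdriver lying on the bench. Leave alone.
- slot_mouth (a point): Mouth of the wedge's slot, on the steel wall's face at the plate's top: dock x 65, y 40, z 8. The slot runs from here along the dock's -y to y -40, between the wall's face (x 65) and the catch's plate (x 74 when shut). Lead-ins widen the last 9 mm of the mouth by 5 mm on each side. The wedge goes in here moving to -y, passing under the catch's nose (y -26 to 18, underside z 42).
Things that resemble listed ones, but are neither listed nor needed, are in the scene too. Leave any purple or turquoise look-alike of the stacked_pack alone.

How it is judged (in metres and radians):
On the way, in this order (a step that is already met when the one before it is completed fails the run):
1. the wedge, let go of, holds the catch open while the pack is still in the dock (value of joint catch above 0.009 m and contact force between wedge and the fingers below 0.1 N and y of wedge_tip in the frame of cradle below 0 m and z of old_pack in the frame of cradle below 0.02 m), for 0.2 s.
2. the old pack is lifted clear of the dock with the catch wedged open (value of joint catch above 0.009 m and z of old_pack in the frame of cradle above 0.05 m), for 0.1 s.
At the end, for the whole second after the job is handed in: The wedge sits in the slot and holds the catch over 9 mm open; the old pack lies flat (0.08 rad) and square (0.15 rad) on the other, within 12 mm of it sideways; both packs' ends are within 8 mm of the backstop, the lower one flat on the deck and square; all at rest (value of joint catch above 0.009 m and y of wedge_tip in the frame of cradle below 0 m and x of wedge_tip in the frame of cradle between 0.06 and 0.085 m and x of old_pack in the frame of deck between -0.063 and -0.05 m and y of old_pack in the frame of stacked_pack between -0.012 and 0.012 m and z of old_pack in the frame of stacked_pack between 0.026 and 0.034 m and angle between the z axis of old_pack and the z axis of deck, either way round below 0.08 rad and angle between the x axis of each of old_pack, stacked_pack and the x axis of deck, either way round below 0.15 rad and x of stacked_pack in the frame of deck above -0.063 m and z of stacked_pack in the frame of deck below 0.004 m and linear speed of each of old_pack, stacked_pack, wedge below 0.02 m/s); the robot touches nothing.
It fails at once if the old pack is pulled up past a catch that is not held open (value of joint catch below 0.005 m and z of old_pack in the frame of cradle between 0.016 and 0.04 m and horizontal distance between old_pack and cradle below 0.05 m).
It fails at once if the old pack is dropped or banged (over 45 N) on the rack or the other pack (contact force between old_pack and rack above 45 N or contact force between old_pack and stacked_pack above 45 N).
It fails at once if the tape roll, phone or screwdriver is moved by more than 30 mm (distance of any of tape_roll, phone, screwdriver from where it was at the start of the episode above 0.03 m).
It also fails if it takes over 58 s, if anything falls off the work surface, if the arm or the gripper's body presses on something with over 40 N, if the wrist force passes 120 N, or if a joint passes its speed limit or range.

## Working session

There is one attempt and no reset: what is moved stays moved. The work goes in short steps, Python scripts to look and compute and a tool call to move; the robot and the scene stay as the last step left them, time stands still between calls to the robot, and variables do not carry over. Pictures are saved under pics/ and viewed, at most 15 in all, crops included, and the job is handed in when it is done.

Besides the shell and the picture viewer there is one more tool, called after "Emit:" as a command line: name --argument value ..., lists and objects as JSON in quotes. step_arm: Moves the arm, as the interface text tells. Its arguments: {"type":"object","properties":{"motion":{"type":"array","items":{"type":"object","properties":{"dr":{"type":"array","items":{"type":"number"}},"slide":{"type":"array","items":{"type":"number"}},"jaw":{"type":"number"}}}}},"required":["motion"]}

```bash
mkdir -p pics
python3 - <<'E'
from bench import arm, optics
import cv2
for n in ("scene","top"):
    cv2.imwrite(f"pics/{n}0.png",optics.get_image(n)); i=optics.camera_info(n); print(n,i)
print(arm.read_state())
E
```

```text
scene {'camera_matrix': array([[476.30671627,   0.        , 317.38073301],
       [  0.        , 476.30671627, 241.23444274],
       [  0.        ,   0.        ,   1.        ]]), 'k1': -0.11858501395575533, 'view': array([[ 6.66565385e-01,  7.45368638e-01,  1.07787178e-02,
        -3.15609587e+02],
       [-5.69449074e-01,  4.99807144e-01,  6.52625904e-01,
         2.57701663e+02],
       [ 4.81059602e-01, -4.41155768e-01,  7.57603622e-01,
        -1.27888907e+03],
       [ 0.00000000e+00,  0.00000000e+00,  0.00000000e+00,
         1.00000000e+00]])}
top {'camera_matrix': array([[578.94153897,   0.        , 314.96944622],
       [  0.        , 578.94153897, 238.779273  ],
       [  0.        ,   0.        ,   1.        ]]), 'k1': -0.004640893727415295, 'view': array([[ 7.77559128e-03, -9.99962307e-01, -3.86315120e-03,
        -6.35993902e+01],
       [ 9.84921155e-01,  6.99081384e-03,  1.72862508e-01,
        -5.11939263e+02],
       [-1.72828986e-01, -5.14900755e-03,  9.84938389e-01,
        -1.36448853e+03],
       [ 0.00000000e+00,  0.00000000e+00,  0.00000000e+00,
         1.00000000e+00]])}
{'clock': 0.1, 'joints': array([ 1.55758850e+00,  3.85522859e-01,  6.75401104e-03, -4.06182269e-04,
       -1.19398513e+00, -2.58591931e-01]), 'joint_vel': array([ 0.00046053, -0.00108572,  0.00128576,  0.00112123,  0.00090011,
       -0.00116002]), 'joint_efforts': array([-1.11073063e-03, -3.93319702e+01,  1.88929921e+01,  4.19797540e+00,
       -2.59665117e-03,  4.78796352e-06]), 'position': array([167.64726215, 601.56162694, 230.30584117]), 'ee_rot': array([ 9.90769171e-01, -1.35556102e-01, -6.75574416e-05,  9.94570480e-04]), 'contact_force': array([ 0.78901192, -0.22653081, -0.64255534]), 'wrist_torque': array([0.02535179, 0.01093626, 0.04956962]), 'grasp_force': 0.0, 'gripper_width': 85.52778089391732}
```

View pics/top0.png

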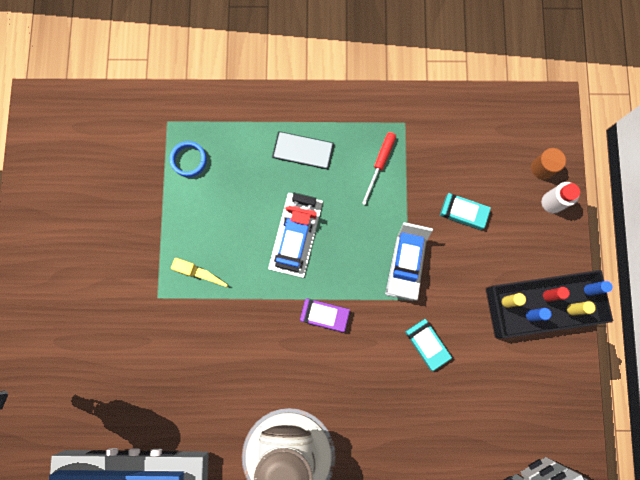

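View pics/scene0.png

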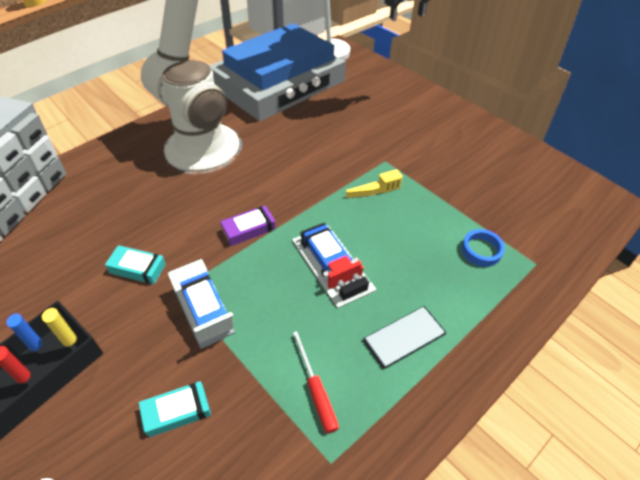

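The top view shows the dock at about (296,236), catch end up; the wedge at (183,266) with its tip at (228,286); the rack at (409,262), backstop up at (415,230). I'll enlarge these for accurate pixels.

```bash
cat > h.py <<'E'
import cv2, numpy as np
from bench import arm, optics
from scipy.spatial.transform import Rotation as R
def flip(V):
    return np.diag([1,-1,-1,1])@V
def pix2w(n,uv,z):
    i=optics.camera_info(n); V=flip(i["view"])
    p=cv2.undistortPoints(np.array(uv,float).reshape(-1,1,2),i["camera_matrix"],np.array([i["k1"],0,0,0,0.])).reshape(-1,2)
    d=np.c_[p,np.ones(len(p))]@V[:3,:3]; c=-V[:3,:3].T@V[:3,3]
    return c+d*((np.broadcast_to(z,len(p))-c[2])/d[:,2])[:,None]
def w2pix(n,P):
    i=optics.camera_info(n); V=flip(i["view"])
    return cv2.projectPoints(np.array(P,float).reshape(-1,1,3),cv2.Rodrigues(V[:3,:3])[0],V[:3,3],i["camera_matrix"],np.array([i["k1"],0,0,0,0.]))[0].reshape(-1,2)
def crop(img,x0,y0,x1,y1,k):
    c=cv2.resize(img[y0:y1,x0:x1],None,fx=k,fy=k,interpolation=cv2.INTER_CUBIC)
    for t in range((x0+9)//10*10,x1,10):
        cv2.line(c,((t-x0)*k,0),((t-x0)*k,6),(255,255,255),1); cv2.putText(c,str(t),((t-x0)*k,16),0,.35,(255,255,255),1)
    for t in range((y0+9)//10*10,y1,10):
        cv2.line(c,(0,(t-y0)*k),(6,(t-y0)*k),(255,255,255),1); cv2.putText(c,str(t),(8,(t-y0)*k+4),0,.35,(255,255,255),1)
    return c
E
python3 - <<'E'
from h import *
t=cv2.imread("pics/top0.png")
a=crop(t,265,188,328,282,6); b=crop(t,380,218,440,312,6)
cv2.imwrite("pics/c1.png",np.hstack([a,b])[:600])
s=cv2.imread("pics/scene0.png")
w=crop(t,165,250,235,295,6); d=crop(s,340,160,410,205,5)
a=crop(s,290,215,380,310,4); b=crop(s,160,255,240,350,4)
cv2.imwrite("pics/c2.png",np.vstack([np.hstack([w,np.zeros((270,260,3),np.uint8)])[:, :680] if 0 else w, np.zeros((1,420,3),np.uint8)]))
H=np.hstack([a,b]); cv2.imwrite("pics/c3.png",H)
E
```

```text
(no output)
```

View pics/c1.png

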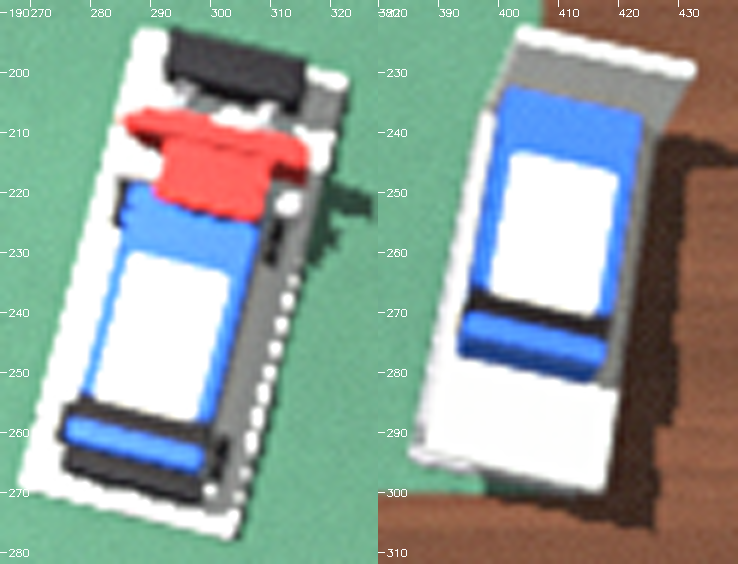

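View pics/c2.png

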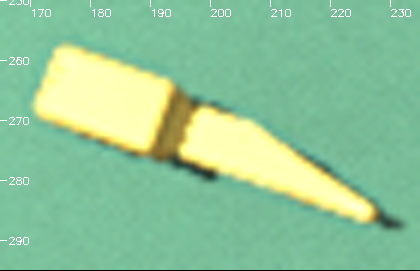

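View pics/c3.png

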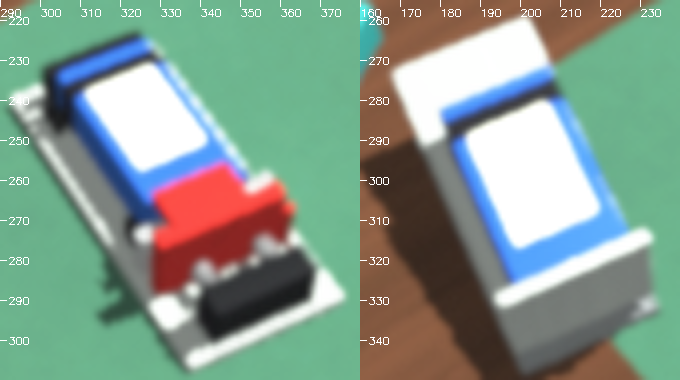

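```bash
cat > fit.py <<'E'
from h import *
from scipy.optimize import least_squares
c=lambda x0,y0,k,x,y:((x+.5)/k-.5+x0,(y+.5)/k-.5+y0)
T=lambda x,y:("top",c(265,188,6,x,y)); K=lambda x,y:("top",c(380,218,6,x-378,y)); W=lambda x,y:("top",c(165,250,6,x,y))
S=lambda x,y:("scene",c(290,215,4,x,y)); Q=lambda x,y:("scene",c(160,255,4,x-360,y))
def fit(name,pts,x0,tilt=0,z0=0,free=0):
    def P(v):
        o=[]
        for p,_ in pts:
            p=np.array(p(v) if callable(p) else p,float)
            o.append(R.from_euler("z",v[2]).apply(R.from_euler("y",tilt).apply(p))+[v[0],v[1],z0])
        return np.array(o)
    def f(v):
        X=P(v); return np.concatenate([w2pix(n,X[i])[0]-uv for i,(_,(n,uv)) in enumerate(pts)])
    s=least_squares(f,x0,loss="soft_l1"); print(name,s.x.round(3)); print(f(s.x).reshape(-1,2).round(1).tolist()); return s.x
if __name__=="__main__":
    pl=lambda sx,y,z=8:(lambda v:(v[3]+sx*100,y,z))
    fit("dock",[(pl(1,45),T(140,28)),(pl(1,-45),T(346,78)),(pl(-1,45),T(22,487)),(pl(-1,-45),T(238,537)),
     ((-55,28,38),T(63,437)),((-55,-28,38),T(203,470)),
     (pl(1,45),S(345,293)),(pl(1,-45),S(190,358)),(pl(-1,-45),S(12,108))],[500,0,-.2,25])
    fit("deck",[((0,35,70),K(518,32)),((0,-35,70),K(692,72)),((-150,35,0),K(412,455)),((-150,-35,0),K(605,490)),
     ((0,35,70),Q(650,237)),((0,-35,70),Q(500,300)),((-150,-35,0),Q(393,72)),((-150,35,0),Q(525,17))],[450,-200,-.2],.25,26)
    fit("spack",[((0,28,30),K(502,88)),((0,-28,30),K(642,120)),((-110,28,30),K(464,338)),((-110,-28,30),K(606,368)),((-110,-28,30),Q(443,110)),((-110,28,30),Q(552,68))],[450,-200,-.2],.25,26)
    fit("wedge",[((-25,15,40),W(62,43)),((-25,-15,40),W(35,115)),((25,15,40),W(185,80)),((25,-15,40),W(155,157)),((115,-10,22),W(367,222)),((115,-6,22),W(378,212)),((55,10,22),W(255,120))],[400,300,-1.9])
E
python3 fit.py
```

```text
dock [ 5.06404e+02 -4.80000e+00 -2.26000e-01  2.50100e+01]
[[-0.5, -0.1], [-0.2, -0.5], [-0.1, -0.3], [-0.8, -0.3], [0.8, 0.2], [-0.2, -0.0], [-0.7, -0.1], [0.1, 1.4], [-1.0, -3.1]]
deck [ 518.876 -296.689    6.074]
[[-0.4, 0.0], [-0.2, -0.4], [2.3, -1.9], [-0.7, -1.4], [-0.9, -2.3], [-0.8, -1.3], [-0.1, 0.2], [0.2, 0.3]]
spack [ 516.643 -292.879    6.069]
[[0.4, -0.7], [-0.1, -1.1], [-0.5, -0.9], [-0.6, -0.7], [-2.3, -1.7], [-1.8, -2.6]]
wedge [443.948 260.28   -1.902]
[[0.5, 0.1], [0.5, -0.4], [-0.8, 0.7], [-0.4, -0.5], [0.9, -0.3], [-0.3, -0.2], [-0.3, 0.9]]
```

```bash
cat >> h.py <<'E'
def go(pos,yaw,tilt=0):
    """tool x at world yaw, z down; tilt: rotate about its own y, positive nose down for +x=downhill"""
    s=arm.read_state(); A=R.from_quat(s["ee_rot"])
    B=R.from_euler("z",yaw)*R.from_euler("y",tilt)*R.from_euler("x",np.pi)
    print("t",round(s["clock"],2),"pos",s["position"].round(1),"F",s["contact_force"].round(1),"w",round(s["gripper_width"],1),
     "slide",A.inv().apply(np.array(pos)-s["position"]).round(1),"dr",(np.degrees((A.inv()*B).as_rotvec())/8).round(2))
E
python3 -c "
from h import *
go([444,260.3,130],-1.902)"
```

```text
t 0.1 pos [167.6 601.6 230.3] F [ 0.8 -0.2 -0.6] w 85.5 slide [357.8 254.3 100.9] dr [ 1.000e-02 -1.000e-02  1.167e+01]
```

Emit:
step_arm --motion '[{"slide": [60,42,10],"dr": [0,0,1.3],"jaw": 85},{"slide": [119,85,20],"dr": [0,0,2.6],"jaw": 85},{"slide": [179,127,40],"dr": [0,0,4],"jaw": 85},{"slide": [238,170,60],"dr": [0,0,5.3],"jaw": 85},{"slide": [298,212,80],"dr": [0,0,6.6],"jaw": 85},{"slide": [358,254,101],"dr": [0,0,8],"jaw": 85},{"slide": [358,254,101],"dr": [0,0,9.3],"jaw": 85},{"slide": [358,254,101],"dr": [0,0,10.6],"jaw": 85}]'

```text
clock: 1.1
position: [445.0, 257.7, 128.6]
ee_rot: [-0.636, 0.772, -0.0, -0.002]
contact_force: [-0.5, 0.4, 1.0]
gripper_width: 85.0
grasp_force: 0.0
```

```bash
python3 -c "
from h import *
go([444,260.3,130],-1.902)
cv2.imwrite('pics/t1.png',crop(optics.get_image('top'),150,220,250,320,5))"
```

```text
t 1.1 pos [445.  257.7 128.6] F [-0.5  0.4  1. ] w 85.0 slide [-2.3  1.5 -1.4] dr [ 0.01 -0.02  1.  ]
```

View pics/t1.png

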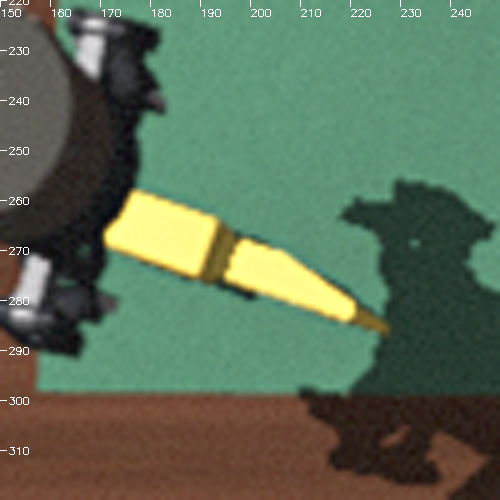

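The open fingers straddle the head, with the wedge unmoved at (171..228, 258..286), and the fingers displaced by parallax. I'll descend and grip.

Emit:
step_arm --motion '[{"slide": [-2,1.5,0],"dr": [0,0,1],"jaw": 85},{"slide": [-2,1.5,40],"dr": [0,0,1],"jaw": 85},{"slide": [-2,1.5,80],"dr": [0,0,1],"jaw": 85},{"slide": [-2,1.5,110],"dr": [0,0,1],"jaw": 85},{"slide": [-2,1.5,119.5],"dr": [0,0,1],"jaw": 85},{"slide": [-2,1.5,119.5],"dr": [0,0,1],"jaw": 85},{"slide": [-2,1.5,119.5],"dr": [0,0,1],"jaw": 20},{"slide": [-2,1.5,119.5],"dr": [0,0,1],"jaw": 20}]'

```text
clock: 2.15
position: [443.9, 264.1, 12.0]
ee_rot: [-0.585, 0.811, 0.0, 0.001]
contact_force: [-0.3, 0.0, 0.2]
gripper_width: 51.4
grasp_force: 0.0
```

Emit:
step_arm --motion '[{"slide": [0,0,0],"dr": [0,0,0],"jaw": 20},{"slide": [0,0,0],"dr": [0,0,0],"jaw": 20},{"slide": [0,0,0],"dr": [0,0,0],"jaw": 20},{"slide": [0,0,0],"dr": [0,0,0],"jaw": 20},{"slide": [0,0,-20],"dr": [0,0,0],"jaw": 20},{"slide": [0,0,-50],"dr": [0,0,0],"jaw": 20},{"slide": [0,0,-80],"dr": [0,0,0],"jaw": 20},{"slide": [0,0,-80],"dr": [0,0,0],"jaw": 20}]'

```text
clock: 3.15
position: [444.2, 264.5, 92.7]
ee_rot: [-0.585, 0.811, 0.001, 0.002]
contact_force: [0.3, 0.2, -1.9]
gripper_width: 29.3
grasp_force: 59.6
```

```bash
python3 -c "
from h import *
yd=-.226; D=lambda x,y,z:R.from_euler('z',yd).apply([x,y,z])+[506.4,-4.8,0]
# wedge origin at dock (75,y): approach with tip at y=60 -> head y 175
go(list(D(77,185,0)[:2])+[90],yd-np.pi/2)
go(list(D(77,185,0)[:2])+[21],yd-np.pi/2)"
```

```text
t 3.15 pos [444.2 264.5  92.7] F [ 0.3  0.2 -1.9] w 29.3 slide [  44.5 -203.1    2.9] dr [-0.02  0.03 -0.68]
t 3.15 pos [444.2 264.5  92.7] F [ 0.3  0.2 -1.9] w 29.3 slide [  44.8 -202.9   71.9] dr [-0.02  0.03 -0.68]
```

```bash
python3 -c "
from h import *
print(pix2w('top',[(188,160),(274,140),(332,162),(228,286)],[25,9,9,11]).round(1))
yd=-.226; D=lambda x,y,z:R.from_euler('z',yd).apply([x,y,z])+[506.4,-4.8,0]
# TCP is 3.5 behind the head centre
for x,y in((76,168),(115,168)): print(D(x,y,0))
go(list(D(76,171.5,0)[:2])+[90],yd-np.pi/2)"
```

```text
[[ 716.   263.3   25. ]
 [ 776.    47.9    9. ]
 [ 718.1 -101.6    9. ]
 [ 398.9  153.3   11. ]]
[618.11297449 141.89768686   0.        ]
[656.12122451 133.15852612   0.        ]
t 3.15 pos [444.2 264.5  92.7] F [ 0.3  0.2 -1.9] w 29.3 slide [  58.  -203.3    2.9] dr [-0.02  0.03 -0.68]
```

Emit:
step_arm --motion '[{"slide": [10,-40,0],"dr": [0,0,-0.2],"jaw": 20},{"slide": [23,-80,0],"dr": [0,0,-0.4],"jaw": 20},{"slide": [35,-120,0],"dr": [0,0,-0.68],"jaw": 20},{"slide": [46,-160,0],"dr": [0,0,-0.68],"jaw": 20},{"slide": [55,-190,0],"dr": [0,0,-0.68],"jaw": 20},{"slide": [58,-203,0],"dr": [0,0,-0.68],"jaw": 20},{"slide": [58,-203,0],"dr": [0,0,-0.68],"jaw": 20},{"slide": [58,-203,0],"dr": [0,0,-0.68],"jaw": 20}]'

```text
clock: 4.15
position: [616.5, 144.9, 90.3]
ee_rot: [-0.623, 0.782, 0.0, -0.001]
contact_force: [-0.1, 0.0, -1.7]
gripper_width: 29.4
grasp_force: 59.7
```

```bash
python3 -c "
from h import *
yd=-.226; D=lambda x,y,z:R.from_euler('z',yd).apply([x,y,z])+[506.4,-4.8,0]
go(list(D(76,171.5,0)[:2])+[23],yd-np.pi/2)
a=crop(optics.get_image('top'),220,170,330,270,4); b=crop(optics.get_image('scene'),300,190,390,290,4)
cv2.imwrite('pics/t2.png',np.hstack([a,b]))"
```

```text
t 4.15 pos [616.5 144.9  90.3] F [-0.1  0.  -1.7] w 29.4 slide [-0.9 -2.3 67.3] dr [ 0.01 -0.    0.01]
```

View pics/t2.png

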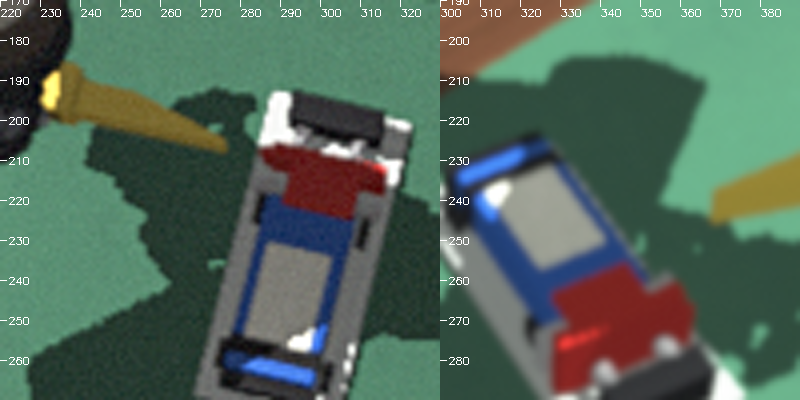

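```bash
python3 -c "
from h import *
yd=-.226; r=R.from_euler('z',yd-np.pi/2); p=np.array([616.5,144.9,78.3])
for q in((118.5,-10,22),(118.5,-6,22),(118.5,-10,0)):
  P=p+r.apply(q); print(P.round(1),[w2pix(n,P).round(1) for n in('top','scene')])
print(pix2w('top',[(276.6,207.2)],100), pix2w('scene',[(367.7,238.3)],100))
T=(P-[506.4,-4.8,0]); print(R.from_euler('z',-yd).apply(T))"
```

```text
[580.2  31.7 100.3] [array([[276.4, 206.1]]), array([[366. , 236.9]])]
[584.1  30.8 100.3] [array([[276.8, 204.5]]), array([[367.1, 238.2]])]
[580.2  31.7  78.3] [array([[277. , 208.2]]), array([[365. , 244.1]])]
[[577.65909258  31.04146499 100.        ]] [[584.87873218  31.74667839 100.        ]]
[63.75528115 52.06452885 78.3       ]
```

Emit:
step_arm --motion '[{"slide": [0,-3,20],"dr": [0,0,0],"jaw": 20},{"slide": [0,-3,45],"dr": [0,0,0],"jaw": 20},{"slide": [0,-3,62],"dr": [0,0,0],"jaw": 20},{"slide": [0,-3,67],"dr": [0,0,0],"jaw": 20},{"slide": [0,-3,67],"dr": [0,0,0],"jaw": 20},{"slide": [6,-3,67],"dr": [0,0,0],"jaw": 20},{"slide": [12,-3,67],"dr": [0,0,0],"jaw": 20},{"slide": [20,-3,67],"dr": [0,0,0],"jaw": 20}]'

```text
clock: 5.25
position: [616.2, 123.8, 24.3]
ee_rot: [-0.623, 0.782, -0.0, 0.0]
contact_force: [-0.0, -0.6, -1.2]
gripper_width: 29.1
grasp_force: 59.7
```

```bash
python3 -c "
from h import *
yd=-.226; D=lambda x,y,z:R.from_euler('z',yd).apply([x,y,z])+[506.4,-4.8,0]
go(list(D(76,73.5,0)[:2])+[23],yd-np.pi/2)
a=crop(optics.get_image('top'),230,180,330,270,4); b=crop(optics.get_image('scene'),300,200,390,290,4)
cv2.imwrite('pics/t3.png',np.hstack([a,b]))"
```

```text
t 5.25 pos [616.2 123.8  24.3] F [-0.  -0.6 -1.2] w 29.1 slide [76.4  2.2  1.3] dr [-0.  0.  0.]
```

View pics/t3.png

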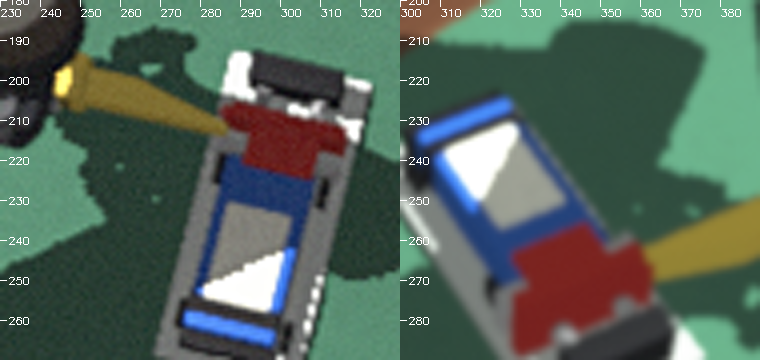

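The tip is at the mouth (228,212) between the wall and the red plate, with no contact force. I'll push on.

Emit:
step_arm --motion '[{"slide": [5,0.3,0],"dr": [0,0,0],"jaw": 20},{"slide": [10,0.6,0],"dr": [0,0,0],"jaw": 20},{"slide": [15,0.9,0],"dr": [0,0,0],"jaw": 20},{"slide": [20,1.2,0],"dr": [0,0,0],"jaw": 20},{"slide": [25,1.5,0],"dr": [0,0,0],"jaw": 20},{"slide": [30,1.8,0],"dr": [0,0,0],"jaw": 20},{"slide": [35,2,0],"dr": [0,0,0],"jaw": 20},{"slide": [40,2.2,0],"dr": [0,0,0],"jaw": 20}]'

```text
clock: 6.35
position: [604.7, 85.6, 23.7]
ee_rot: [-0.623, 0.782, 0.0, -0.0]
contact_force: [-2.3, 4.4, -1.7]
gripper_width: 29.0
grasp_force: 59.6
```

Emit:
step_arm --motion '[{"slide": [5,0.2,0],"dr": [0,0,0],"jaw": 20},{"slide": [10,0.4,0],"dr": [0,0,0],"jaw": 20},{"slide": [15,0.6,0],"dr": [0,0,0],"jaw": 20},{"slide": [20,0.8,0],"dr": [0,0,0],"jaw": 20},{"slide": [25,1,0],"dr": [0,0,0],"jaw": 20},{"slide": [30,1,0],"dr": [0,0,0],"jaw": 20},{"slide": [34,1,0],"dr": [0,0,0],"jaw": 20},{"slide": [34,1,0],"dr": [0,0,0],"jaw": 20}]'

```text
clock: 7.35
position: [597.0, 52.5, 24.1]
ee_rot: [-0.623, 0.782, -0.0, 0.0]
contact_force: [-0.6, 2.5, -2.0]
gripper_width: 29.3
grasp_force: 59.7
```

```bash
python3 -c "
from h import *
yd=-.226; D=lambda x,y,z:R.from_euler('z',yd).apply([x,y,z])+[506.4,-4.8,0]
go(list(D(75,73.5,0)[:2])+[23],yd-np.pi/2)
a=crop(optics.get_image('top'),230,180,330,270,4); b=crop(optics.get_image('scene'),300,200,390,290,4)
cv2.imwrite('pics/t4.png',np.hstack([a,b]))"
```

```text
t 7.35 pos [597.   52.5  24.1] F [-0.6  2.5 -2. ] w 29.3 slide [2.7 0.5 1.1] dr [-0.01  0.    0.  ]
```

View pics/t4.png

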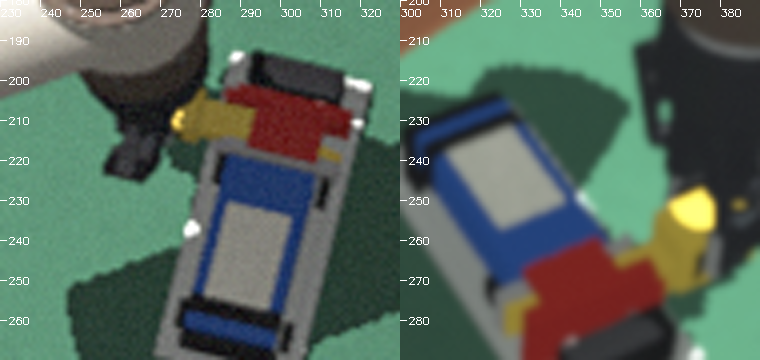

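The catch is open (nose clear of the pack) and the tip emerges at (309,218). I'll push 3 mm more, then release and lift.

Emit:
step_arm --motion '[{"slide": [1.5,0.3,0],"dr": [0,0,0],"jaw": 20},{"slide": [3,0.5,0],"dr": [0,0,0],"jaw": 20},{"slide": [3,0.5,0],"dr": [0,0,0],"jaw": 20},{"slide": [3,0.5,0],"dr": [0,0,0],"jaw": 60},{"slide": [3,0.5,0],"dr": [0,0,0],"jaw": 60},{"slide": [3,0.5,0],"dr": [0,0,0],"jaw": 60},{"slide": [3,0.5,0],"dr": [0,0,0],"jaw": 60},{"slide": [3,0.5,0],"dr": [0,0,0],"jaw": 60}]'

```text
clock: 8.45
position: [595.3, 50.0, 23.8]
ee_rot: [-0.623, 0.782, -0.0, -0.0]
contact_force: [-0.1, -0.0, -0.0]
gripper_width: 60.2
grasp_force: 0.0
```

Emit:
step_arm --motion '[{"slide": [0,0,-10],"dr": [0,0,0],"jaw": 60},{"slide": [0,0,-30],"dr": [0,0,0],"jaw": 85},{"slide": [0,0,-60],"dr": [0,0,0],"jaw": 85},{"slide": [0,0,-90],"dr": [0,0,0],"jaw": 85},{"slide": [0,0,-100],"dr": [0,0,0],"jaw": 85},{"slide": [-25,20,-100],"dr": [0,0,0],"jaw": 85},{"slide": [-25,40,-100],"dr": [0,0,0],"jaw": 85},{"slide": [-25,40,-100],"dr": [0,0,0],"jaw": 85}]'

```text
clock: 9.45
position: [560.5, 83.6, 123.4]
ee_rot: [-0.623, 0.782, 0.0, -0.001]
contact_force: [0.1, -0.2, 0.3]
gripper_width: 85.1
grasp_force: 0.0
```

```bash
python3 -c "
from h import *
go([506.4,-4.8,135],-.226)
go([506.4,-4.8,135],-.226-np.pi)
print(arm.read_state()['joints'])
b=crop(optics.get_image('scene'),295,215,385,305,6)
cv2.imwrite('pics/t5.png',b)"
```

```text
t 9.45 pos [560.5  83.6 123.4] F [ 0.1 -0.2  0.3] w 85.1 slide [ 98.2  33.1 -11.5] dr [ 1.000e-02  0.000e+00 -1.124e+01]
t 9.45 pos [560.5  83.6 123.4] F [ 0.1 -0.2  0.3] w 85.1 slide [ 98.2  33.1 -11.5] dr [ 0.000e+00 -1.000e-02  1.126e+01]
[ 4.33713703e-01  3.88376288e-01 -2.82613983e-01 -4.58898584e-04
 -9.01449369e-01 -6.58115536e-01]
```

View pics/t5.png

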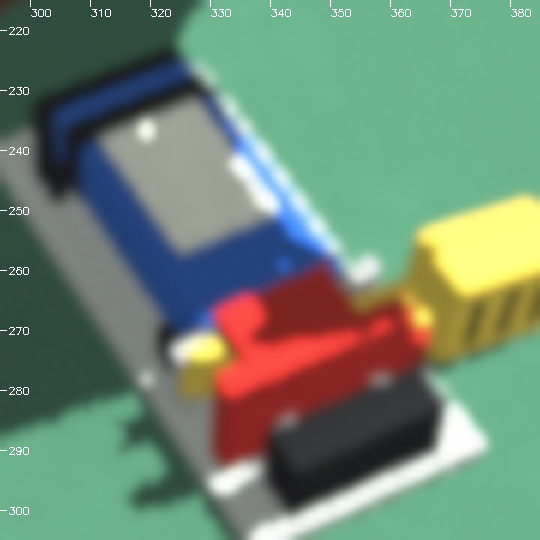

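```bash
python3 -c "
from h import *
D=lambda x,y,z:R.from_euler('z',-.226).apply([x,y,z])+[506.4,-4.8,0]
for q in(0,5,9,11,13): print(q,w2pix('scene',[D(48+q,-26,50),D(48+q,18,50)]).round(1).tolist())"
```

```text
0 [[327.0, 262.0], [345.7, 253.9]]
5 [[328.2, 263.7], [346.9, 255.6]]
9 [[329.2, 265.1], [347.9, 256.9]]
11 [[329.7, 265.8], [348.4, 257.6]]
13 [[330.2, 266.5], [349.0, 258.3]]
```

The catch's nose has shifted by about (3,4.5) px, i.e. ~12 mm open; the wedge head is at (372,262), released. Now the pack.

Emit:
step_arm --motion '[{"slide": [12,4,0],"dr": [0,0,-1.3],"jaw": 85},{"slide": [25,8,0],"dr": [0,0,-2.6],"jaw": 85},{"slide": [40,13,0],"dr": [0,0,-3.9],"jaw": 85},{"slide": [55,18,0],"dr": [0,0,-5.2],"jaw": 85},{"slide": [70,23,0],"dr": [0,0,-6.5],"jaw": 85},{"slide": [85,28,0],"dr": [0,0,-7.8],"jaw": 85},{"slide": [98,33,0],"dr": [0,0,-9.1],"jaw": 85},{"slide": [98,33,0],"dr": [0,0,-10.4],"jaw": 85}]'

```text
clock: 10.5
position: [507.8, -5.9, 123.6]
ee_rot: [0.986, -0.169, -0.0, 0.0]
contact_force: [-0.4, -0.5, 0.8]
gripper_width: 84.8
grasp_force: 0.0
```

```bash
python3 -c "
from h import *
go([506.4,-4.8,14],-.226)"
```

```text
t 10.5 pos [507.8  -5.9 123.6] F [-0.4 -0.5  0.8] w 84.8 slide [ -1.6  -0.6 109.6] dr [ 0.    0.   -0.82]
```

Emit:
step_arm --motion '[{"slide": [-1.6,-0.6,0],"dr": [0,0,-0.82],"jaw": 85},{"slide": [-1.6,-0.6,30],"dr": [0,0,-0.82],"jaw": 85},{"slide": [-1.6,-0.6,60],"dr": [0,0,-0.82],"jaw": 85},{"slide": [-1.6,-0.6,85],"dr": [0,0,-0.82],"jaw": 85},{"slide": [-1.6,-0.6,100],"dr": [0,0,-0.82],"jaw": 85},{"slide": [-1.6,-0.6,110],"dr": [0,0,-0.82],"jaw": 85},{"slide": [-1.6,-0.6,110],"dr": [0,0,-0.82],"jaw": 85},{"slide": [-1.6,-0.6,110],"dr": [0,0,-0.82],"jaw": 45}]'

```text
clock: 11.5
position: [507.2, -3.5, 14.5]
ee_rot: [0.993, -0.115, 0.001, -0.0]
contact_force: [1.0, -0.3, 0.9]
gripper_width: 69.1
grasp_force: 0.0
```

Emit:
step_arm --motion '[{"slide": [0,0,0],"dr": [0,0,0],"jaw": 45},{"slide": [0,0,0],"dr": [0,0,0],"jaw": 45},{"slide": [0,0,0],"dr": [0,0,0],"jaw": 45},{"slide": [0,0,0],"dr": [0,0,0],"jaw": 45},{"slide": [0,0,-5],"dr": [0,0,0],"jaw": 45},{"slide": [0,0,-10],"dr": [0,0,0],"jaw": 45},{"slide": [0,0,-15],"dr": [0,0,0],"jaw": 45},{"slide": [0,0,-20],"dr": [0,0,0],"jaw": 45}]'

```text
clock: 12.5
position: [506.4, -3.7, 34.0]
ee_rot: [0.993, -0.115, -0.0, 0.0]
contact_force: [0.4, -0.2, -2.4]
gripper_width: 54.7
grasp_force: 64.5
```

Emit:
step_arm --motion '[{"slide": [0,0,-30],"dr": [0,0,0],"jaw": 45},{"slide": [0,0,-60],"dr": [0,0,0],"jaw": 45},{"slide": [0,0,-90],"dr": [0,0,0],"jaw": 45},{"slide": [0,0,-120],"dr": [0,0,0],"jaw": 45},{"slide": [0,0,-145],"dr": [0,0,0],"jaw": 45},{"slide": [0,0,-160],"dr": [0,0,0],"jaw": 45},{"slide": [0,0,-160],"dr": [0,0,0],"jaw": 45},{"slide": [0,0,-160],"dr": [0,0,0],"jaw": 45}]'

```text
clock: 13.5
position: [505.6, -3.7, 192.6]
ee_rot: [0.993, -0.115, -0.001, 0.0]
contact_force: [0.0, 1.2, -3.3]
gripper_width: 55.0
grasp_force: 66.6
```

```bash
cat > tg.py <<'E'
from fit import *
fit("deckT",[((0,35,70),K(518,32)),((0,-35,70),K(692,72)),((-150,35,0),K(412,455)),((-150,-35,0),K(605,490))],[450,-200,-.2],.25,26)
fit("spackT",[((0,28,30),K(502,88)),((0,-28,30),K(642,120)),((-110,28,30),K(464,338)),((-110,-28,30),K(606,368))],[450,-200,-.2],.25,26)
E
python3 tg.py; python3 -c "
from h import *
o=np.array([518,-294.5,26]); r=R.from_euler('z',-.211)*R.from_euler('y',.25)
for z in (100,36): go(o+r.apply([-58,0,z]),-.211,.25)"
```

```text
deckT [ 516.676 -296.944  427.046]
[[-0.3, 0.9], [-0.1, 0.6], [2.3, -1.1], [-0.7, -0.5]]
spackT [ 514.74  -292.775    6.081]
[[0.4, 0.2], [-0.2, -0.4], [-0.0, 0.1], [-0.1, 0.1]]
t 13.5 pos [505.6  -3.7 192.6] F [ 0.   1.2 -3.3] w 55.0 slide [ 47.1 280.8  55.4] dr [-0.01 -1.77 -0.14]
t 13.5 pos [505.6  -3.7 192.6] F [ 0.   1.2 -3.3] w 55.0 slide [ 31.5 281.1 117.5] dr [-0.01 -1.77 -0.14]
```

Emit:
step_arm --motion '[{"slide": [8,45,0],"dr": [0,-0.2,0],"jaw": 45},{"slide": [15,95,5],"dr": [0,-0.5,0],"jaw": 45},{"slide": [22,145,10],"dr": [0,-0.8,-0.1],"jaw": 45},{"slide": [30,195,20],"dr": [0,-1.1,-0.1],"jaw": 45},{"slide": [37,240,30],"dr": [0,-1.4,-0.2],"jaw": 45},{"slide": [44,270,40],"dr": [0,-1.77,-0.2],"jaw": 45},{"slide": [44,280,50],"dr": [0,-1.77,-0.2],"jaw": 45},{"slide": [44,280,55],"dr": [0,-1.77,-0.2],"jaw": 45}]'

```text
clock: 14.5
position: [484.5, -286.2, 136.8]
ee_rot: [0.987, -0.101, -0.124, -0.015]
contact_force: [-0.2, -0.5, -3.2]
gripper_width: 55.1
grasp_force: 66.6
```

```bash
python3 -c "
from h import *
o=np.array([515.5,-293.5,26]); r=R.from_euler('z',-.204)*R.from_euler('y',.25)
for z in (100,36): go(o+r.apply([-57,0,z]),-.204,.25)
a=crop(optics.get_image('top'),370,200,460,310,4); b=crop(optics.get_image('scene'),140,230,250,360,4)[:440]
cv2.imwrite('pics/t6.png',np.hstack([a,b]))"
```

```text
t 14.5 pos [ 484.5 -286.2  136.8] F [-0.2 -0.5 -3.2] w 55.1 slide [ 1.3  0.8 -0.5] dr [-0.03  0.    0.01]
t 14.5 pos [ 484.5 -286.2  136.8] F [-0.2 -0.5 -3.2] w 55.1 slide [ 1.3  1.1 63.5] dr [-0.03  0.    0.01]
```

View pics/t6.png

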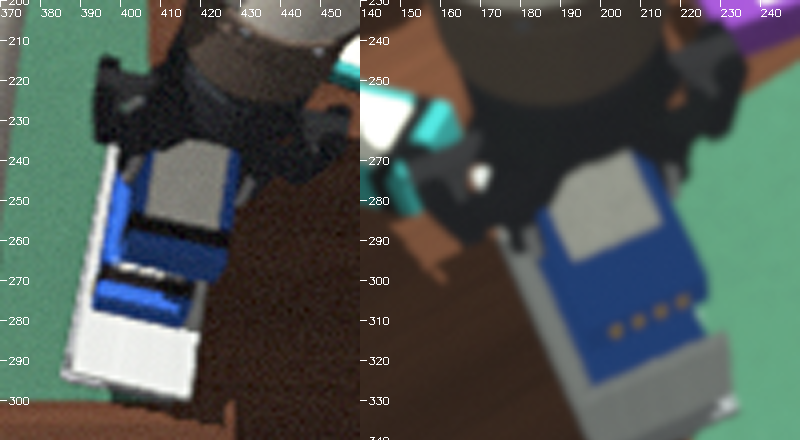

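```bash
python3 -c "
from h import *
s=arm.read_state(); r=R.from_quat(s['ee_rot'])*R.from_euler('x',np.pi)
q=np.array([(-55,28,24),(-55,-28,24),(-55,28,-6),(-55,-28,-6),(55,28,-6),(55,-28,-6),(55,28,24),(55,-28,24)])
P=s['position']+r.apply(q)
print(w2pix('top',P).round(1).tolist()); print(((w2pix('top',P)-[370,200]+.4)*4).round().tolist()); print(((w2pix('scene',P)-[140,230]+.4)*4+[360,0]).round().tolist())"
```

```text
[[400.7, 259.8], [425.9, 265.1], [398.2, 264.8], [422.8, 270.0], [405.0, 221.6], [428.8, 226.5], [407.5, 215.8], [431.9, 220.9]]
[[124.0, 241.0], [225.0, 262.0], [114.0, 261.0], [213.0, 281.0], [142.0, 88.0], [237.0, 108.0], [152.0, 65.0], [249.0, 85.0]]
[[605.0, 59.0], [483.0, 109.0], [610.0, 90.0], [492.0, 139.0], [713.0, 297.0], [591.0, 352.0], [710.0, 271.0], [584.0, 328.0]]
```

The held pack's lower corner at scene crop (708,298) matches the prediction within about 1 px, and in the top view it lines up to 2–3 mm over the stacked pack. I'll descend.

Emit:
step_arm --motion '[{"slide": [0,0,10],"dr": [0,0,0],"jaw": 45},{"slide": [0,0,22],"dr": [0,0,0],"jaw": 45},{"slide": [0,0,34],"dr": [0,0,0],"jaw": 45},{"slide": [0,0,44],"dr": [0,0,0],"jaw": 45},{"slide": [0,0,50],"dr": [0,0,0],"jaw": 45},{"slide": [0,0,54],"dr": [0,0,0],"jaw": 45},{"slide": [0,0,56],"dr": [0,0,0],"jaw": 45},{"slide": [0,0,56],"dr": [0,0,0],"jaw": 45}]'

```text
clock: 15.6
position: [472.3, -283.4, 84.6]
ee_rot: [0.987, -0.1, -0.122, -0.014]
contact_force: [0.4, 0.1, -2.7]
gripper_width: 55.0
grasp_force: 66.6
```

Emit:
step_arm --motion '[{"slide": [0,0,0.5],"dr": [0,0,0],"jaw": 45},{"slide": [0,0,1],"dr": [0,0,0],"jaw": 45},{"slide": [0,0,1.5],"dr": [0,0,0],"jaw": 45},{"slide": [0,0,2],"dr": [0,0,0],"jaw": 45},{"slide": [0,0,2.5],"dr": [0,0,0],"jaw": 45},{"slide": [0,0,3],"dr": [0,0,0],"jaw": 45},{"slide": [0,0,3.5],"dr": [0,0,0],"jaw": 45},{"slide": [0,0,3.5],"dr": [0,0,0],"jaw": 45}]'

```text
clock: 16.6
position: [471.3, -283.1, 81.1]
ee_rot: [0.987, -0.1, -0.123, -0.014]
contact_force: [0.2, 0.1, -2.9]
gripper_width: 54.7
grasp_force: 66.6
```

Emit:
step_arm --motion '[{"slide": [0,0,0.5],"dr": [0,0,0],"jaw": 45},{"slide": [0,0,1],"dr": [0,0,0],"jaw": 45},{"slide": [0,0,1.5],"dr": [0,0,0],"jaw": 45},{"slide": [0,0,2],"dr": [0,0,0],"jaw": 45},{"slide": [0,0,2.5],"dr": [0,0,0],"jaw": 45},{"slide": [0,0,2.8],"dr": [0,0,0],"jaw": 45},{"slide": [0,0,3],"dr": [0,0,0],"jaw": 45},{"slide": [0,0,3],"dr": [0,0,0],"jaw": 45}]'

```text
clock: 17.6
position: [470.6, -283.0, 78.2]
ee_rot: [0.987, -0.1, -0.122, -0.014]
contact_force: [0.3, 0.5, -3.4]
gripper_width: 54.8
grasp_force: 66.6
```

Emit:
step_arm --motion '[{"slide": [0,0,0.2],"dr": [0,0,0],"jaw": 45},{"slide": [0,0,0.4],"dr": [0,0,0],"jaw": 45},{"slide": [0,0,0.6],"dr": [0,0,0],"jaw": 45},{"slide": [0,0,0.8],"dr": [0,0,0],"jaw": 45},{"slide": [0,0,1],"dr": [0,0,0],"jaw": 45},{"slide": [0,0,1.2],"dr": [0,0,0],"jaw": 45},{"slide": [0,0,1.4],"dr": [0,0,0],"jaw": 45},{"slide": [0,0,1.5],"dr": [0,0,0],"jaw": 45}]'

```text
clock: 18.6
position: [470.2, -282.9, 76.7]
ee_rot: [0.987, -0.1, -0.122, -0.014]
contact_force: [-0.3, 0.6, -3.0]
gripper_width: 54.9
grasp_force: 66.6
```

Emit:
step_arm --motion '[{"slide": [0,0,0.2],"dr": [0,0,0],"jaw": 45},{"slide": [0,0,0.4],"dr": [0,0,0],"jaw": 45},{"slide": [0,0,0.6],"dr": [0,0,0],"jaw": 45},{"slide": [0,0,0.8],"dr": [0,0,0],"jaw": 45},{"slide": [0,0,1],"dr": [0,0,0],"jaw": 45},{"slide": [0,0,1.2],"dr": [0,0,0],"jaw": 45},{"slide": [0,0,1.4],"dr": [0,0,0],"jaw": 45},{"slide": [0,0,1.5],"dr": [0,0,0],"jaw": 45}]'

```text
clock: 19.6
position: [470.3, -283.0, 76.6]
ee_rot: [0.987, -0.1, -0.122, -0.014]
contact_force: [-0.7, 2.1, 7.2]
gripper_width: 55.1
grasp_force: 67.8
```

Contact at about 10 N. I'll ease off and nudge towards the backstop.

Emit:
step_arm --motion '[{"slide": [0,0,-0.8],"dr": [0,0,0],"jaw": 45},{"slide": [0.4,0,-0.8],"dr": [0,0,0],"jaw": 45},{"slide": [0.8,0,-0.8],"dr": [0,0,0],"jaw": 45},{"slide": [1.2,0,-0.8],"dr": [0,0,0],"jaw": 45},{"slide": [1.6,0,-0.8],"dr": [0,0,0],"jaw": 45},{"slide": [2,0,-0.8],"dr": [0,0,0],"jaw": 45},{"slide": [2,0,-0.8],"dr": [0,0,0],"jaw": 45},{"slide": [2,0,-0.8],"dr": [0,0,0],"jaw": 45}]'

```text
clock: 20.6
position: [471.5, -283.5, 76.3]
ee_rot: [0.987, -0.1, -0.123, -0.014]
contact_force: [-1.7, 0.1, 6.8]
gripper_width: 54.7
grasp_force: 67.6
```

```bash
python3 -c "
from h import *
o=np.array([515.5,-293.5,26]); r=R.from_euler('z',-.204)*R.from_euler('y',.25)
s=arm.read_state(); print(r.inv().apply(s['position']-o),s['contact_force'],s['wrist_torque'])
a=crop(optics.get_image('top'),370,200,460,310,5); b=crop(optics.get_image('scene'),170,265,245,355,6)[:540]
cv2.imwrite('pics/t7.png',cv2.resize(np.hstack([a[:540,:350],b]),None,fx=1,fy=1))"
```

```text
[-56.09928652   0.83964804  37.58683864] [-1.66808844  0.05891816  6.80088644] [ 0.51104522  0.39484543 -0.01189162]
```

View pics/t7.png

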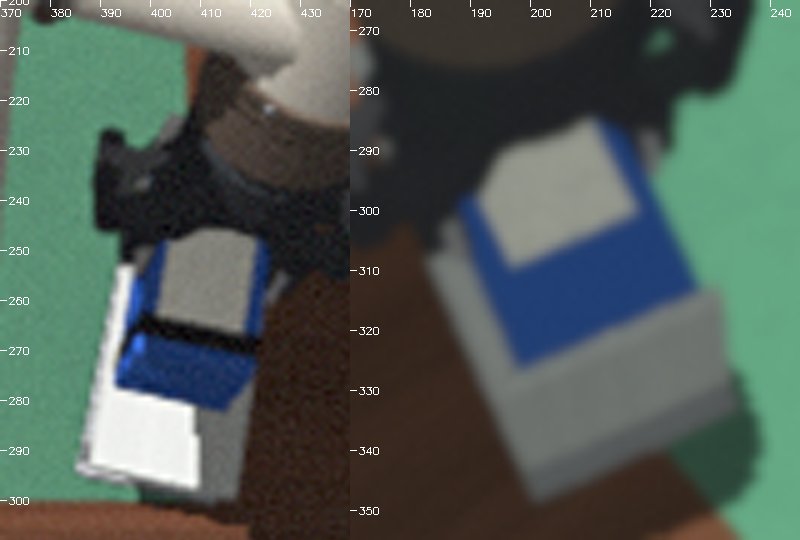

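The pack lies centred on the rack, its end corners at scene crop (520,368) and (697,290), near the backstop's top edge. One last small nudge, then release and retreat.

Emit:
step_arm --motion '[{"slide": [0.5,0,-0.3],"dr": [0,0,0],"jaw": 45},{"slide": [1,0,-0.3],"dr": [0,0,0],"jaw": 45},{"slide": [1.5,0,-0.3],"dr": [0,0,0],"jaw": 45},{"slide": [1.5,0,-0.3],"dr": [0,0,0],"jaw": 45},{"slide": [1.5,0,-0.3],"dr": [0,0,0],"jaw": 45},{"slide": [1.5,0,-0.3],"dr": [0,0,0],"jaw": 45},{"slide": [1.5,0,-0.3],"dr": [0,0,0],"jaw": 45},{"slide": [1.5,0,-0.3],"dr": [0,0,0],"jaw": 45}]'

```text
clock: 21.7
position: [473.2, -283.9, 75.9]
ee_rot: [0.987, -0.1, -0.123, -0.014]
contact_force: [-2.2, 0.1, 4.8]
gripper_width: 54.6
grasp_force: 67.5
```

Emit:
step_arm --motion '[{"slide": [0,0,0],"dr": [0,0,0],"jaw": 56},{"slide": [0,0,0],"dr": [0,0,0],"jaw": 60},{"slide": [0,0,0],"dr": [0,0,0],"jaw": 66},{"slide": [0,0,0],"dr": [0,0,0],"jaw": 72},{"slide": [0,0,0],"dr": [0,0,0],"jaw": 78},{"slide": [0,0,0],"dr": [0,0,0],"jaw": 80},{"slide": [0,0,0],"dr": [0,0,0],"jaw": 80},{"slide": [0,0,0],"dr": [0,0,0],"jaw": 80}]'

```text
clock: 22.7
position: [473.5, -283.6, 75.5]
ee_rot: [0.987, -0.1, -0.122, -0.014]
contact_force: [0.9, -0.3, 0.8]
gripper_width: 80.0
grasp_force: 0.0
```

Emit:
step_arm --motion '[{"slide": [0,0,-5],"dr": [0,0,0],"jaw": 80},{"slide": [0,0,-15],"dr": [0,0,0],"jaw": 80},{"slide": [0,0,-30],"dr": [0,0,0],"jaw": 80},{"slide": [0,0,-60],"dr": [0,0,0],"jaw": 80},{"slide": [0,0,-100],"dr": [0,0,0],"jaw": 80},{"slide": [-40,0,-130],"dr": [0,0,0],"jaw": 80},{"slide": [-80,0,-150],"dr": [0,0,0],"jaw": 80},{"slide": [-110,0,-150],"dr": [0,0,0],"jaw": 80}]'

```text
clock: 23.7
position: [404.9, -270.4, 251.3]
ee_rot: [0.988, -0.1, -0.119, -0.013]
contact_force: [0.2, 0.2, -0.3]
gripper_width: 80.1
grasp_force: 0.0
```

```bash
python3 -c "
from h import *
s=arm.read_state(); print(s['position'],s['contact_force'],s['clock'])
t=optics.get_image('top'); q=optics.get_image('scene')
a=crop(t,380,210,440,310,5)[:500]; b=crop(q,165,255,245,355,5)[:500]
cv2.imwrite('pics/t8.png',np.hstack([a,b])); cv2.imwrite('pics/scene9.png',q)"
```

```text
[ 404.90298549 -270.41053234  251.28332163] [ 0.19318605  0.18483183 -0.25265366] 23.7
```

View pics/t8.png

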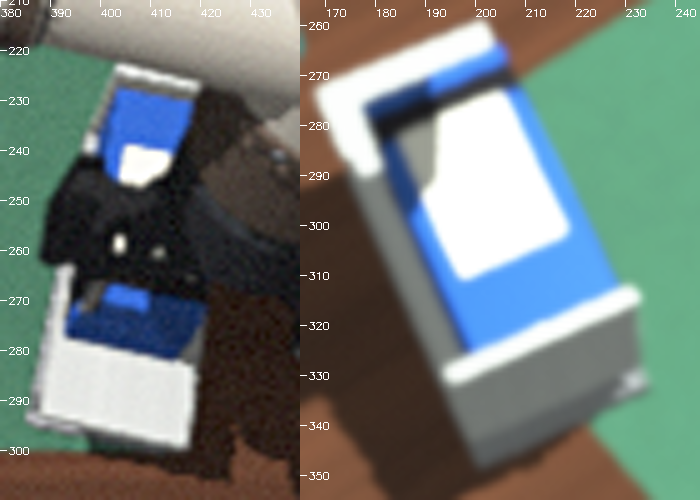

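```bash
python3 -c "
from h import *
o=np.array([515.5,-293.5,26]); r=R.from_euler('z',-.204)*R.from_euler('y',.25)
P=lambda *p:o+r.apply(p)
for g in(0,4,8):
  t=(w2pix('top',[P(-g,28,60),P(-g,-28,60)])-[380,210]+.4)*5
  s=(w2pix('scene',[P(-110-g,-28,60),P(-110-g,28,60)])-[165,255]+.4)*5+[300,0]
  print(g,t.round().tolist(),s.round().tolist())
print(((w2pix('top',[P(0,35,70),P(0,-35,70)])-[380,210]+.4)*5).round().tolist(),((w2pix('scene',[P(0,-35,70),P(0,35,70)])-[165,255]+.4)*5+[300,0]).round().tolist())"
```

```text
0 [[118.0, 86.0], [234.0, 110.0]] [[352.0, 97.0], [495.0, 38.0]]
4 [[117.0, 94.0], [233.0, 118.0]] [[348.0, 88.0], [490.0, 29.0]]
8 [[116.0, 101.0], [232.0, 125.0]] [[344.0, 79.0], [486.0, 21.0]]
[[108.0, 74.0], [254.0, 105.0]] [[449.0, 357.0], [635.0, 273.0]]
```

The pack's downhill corner at top crop (118,88) puts its end about 1 mm from the backstop, square and centred. Handing in.

```bash
python3 -c "
from bench import arm
print(arm.job_done())"
```

```text
the job is handed in; nothing more can be done
None
```

I handed the job in at about 24 s (the simulator returned no verdict): the wedge was let go with the catch about 12 mm open, which I did not re-check after lifting the pack, and the old pack lies square on the stacked one, about 1 mm from the backstop.

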